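# Put the rotary tool away in the half-open drawer

## Task

Put the rotary tool away in the long bay of the open drawer, then gently push the drawer fully shut. The drawer does not come all the way out, so tip the tool nose-down to get its nose in under the cabinet top, bring it level inside and lower it onto the drawer's floor, right way up with its nose to the back, before you let go. Leave the other things where they are.

Things in the scene. Friction and masses are not known exactly. Their poses are not given: they have to be found in the camera images.
- rotary_tool: Cordless rotary tool, 210 mm long, 0.3 to 0.6 kg, lying on the 3 mm green mat. Origin: middle of its length on the flat underside; x to the nose, z up (blue switch on top). Black flat-sided body 46 mm wide (y), 50 mm high, from x = -105 to +20 mm; then a cone, 46 to 30 mm diameter, to +58; blue collar, 23 mm diameter, to +78; steel collet and 11 mm felt bob to +105. Balance near x = -30.
- nose (a point): Tip of the rotary tool's nose: the far end of the small felt bob, on the tool's axis (x = +105 mm from its origin, 25 mm above its underside).
- drawer (a joint): Top drawer (blue front) of the grey cabinet, which is fixed to the bench: metres it is pulled out along -x of point bay. 0 is fully shut, 0.170 its end stop (not a full-extension drawer); it starts 0.155 to 0.170 open. About 3 N slides it; it stays where it is left, without spring or latch.
- bay (a point): Centre of the floor of the drawer's long bay, 112 mm above the bench; moves with the drawer. x points along the slide into the cabinet, z up. Bay 262 mm long (131 mm each way to the blue front and to the back wall), 136 mm wide (68 mm to the side wall at -y, and to a divider 40 mm high at +y). Side and back walls rise 50 mm above the floor, the blue front 64 mm.
- edge (a point): Front edge of the cabinet's top panel, at its underside, above the middle of the bay's width; axes as point bay. The panel covers all beyond (x > 0), 75 mm above the drawer's floor, 10 mm thick; nothing stands on it within 110 mm of the edge. With the drawer out by q the open part of the bay runs from x = -q to 0, and the bay goes on under the panel to x = 0.262 - q.
- pull (a point): Front edge of the aluminium pull strip (100 mm long, 6 mm high, standing out 14 mm) near the top of the open drawer's blue front, at its middle, 170 mm above the bench; axes as point bay. The blue front (222 mm wide, 106 to 176 mm above the bench) can be pushed as well.
- dome_a: Clear plastic vacuum-formed dome with a 90 mm flange, 46 mm high, on the mat beside the rotary tool's nose; origin at the centre of its underside. Leave alone.
- dome_b: Second clear dome of the same size, on the bench; leave alone.
- felt_a: White felt wheel, 38 mm diameter, 10 mm high, lying flat on the mat beside the rotary tool's nose; leave alone.
- felt_b: White felt wheel, 38 mm diameter, 10 mm high, lying flat on the mat just ahead of the rotary tool's nose; leave alone.
- polish_bottle: Upright cream bottle of polish with red and yellow label and black cap, 52 x 90 x 186 mm; origin under its centre. Leave alone.
- paste_tin: Low round red tin, 72 mm diameter, 34 mm high, on the bench beside the cabinet; leave alone.
- cement_jar: Amber jar, 48 mm diameter, 60 mm high, standing on the bench at the cabinet's +y side; leave alone.
Mind the look-alikes: they are no part of the job. What is shaped like the rotary_tool but orange, turquoise or yellow is not meant.

How it is judged:
By the outcome, as a careful person would: the job done as asked, in the order asked, and still so for the second after the job is handed in, with the robot touching nothing.
It also fails if it takes over 61 s, if anything falls off the work surface, if the arm or the gripper's body presses on something with over 40 N, if the wrist force passes 120 N, or if a joint passes its speed limit or range.

## Robot

A 6-joint arm with a two-finger parallel gripper is mounted at the origin on the work surface. World frame = base frame: x ahead of the robot, y to its left, z up, the work surface at z = 0. Lengths are in m, angles in rad, forces in N, time in s.
With the tool pointing down it reaches from about 0.35 to 0.85 m from the base axis. Payload 8.1 kg.
Tool frame: the origin (TCP) lies on the centre line of the jaws, within the pads' length; the fingertips stand 19 mm ahead of it and the grasp point (between the pads) is the TCP (arm.tip_extent is the distance from the TCP to the fingertips, in m); x points along the fingers, z is the direction in which the jaws open and shut, and the axes are right-handed (so a half turn about x gives the same grasp; the last joint's range is limited). The gripper opens to 85 mm and grips with 20 to 120 N. Pads are 22 mm wide; open, the fingers measure 114 mm over their backs; the gripper's body (76 mm by 85 mm) begins 54 mm behind the grasp point. The pads swing forward as they close: fully open they stand 13 mm farther back than shut.
Start: joints at [1.253, 0.13, 1.488, -0, 1.523, -0.085], TCP at [0.138, 0.584, 0.25] pointing down, gripper open.
Joint ranges: [-2.96, 2.96], [-0.89, 2.26], [0.02, 2.5], [-1.34, 4.48], [0, 2.73], [-2.66, 2.66]. Speed limits (rad/s): [2.39, 2.39, 2.79, 3.14, 3.14, 3.14].

## Interface

Orientations are given as a unit quaternion [w, x, y, z].
In Python, from workcell import observe, vision, workorder, models, arm gives the robot as it stands.
- The arm moves only by the tool carry_out, never from a script. Its arguments are lists of equal length, an entry for each row: "travel": the shift along the tool's x, y, z in cm, a list of three; "twist": the turn, a rotation vector about the tool's x, y, z in rad, a list of three; "jaw": the finger opening in cm, from 0 to 8.54. In form: {"travel": [[dx, dy, dz], ...], "twist": [[wx, wy, wz], ...], "jaw": [jaw, ...]}. A call has 1 to 8 rows; each row shifts and turns the commanded pose from where the row before left it, along the tool's axes as they then stand; what a row does not reach is not made up. A row lasts 1/10 s, in which the tool goes at most 50 mm and 8.59 degrees, less where a joint would pass 70% of its speed; a pose out of reach is approached as far as the arm can. A call with a gripper value outside its range is refused whole. The fingers move at their own pace and stop on an object; "grip_force" is the grip in N (left out, the last holds). Time passes only in rows, so rows that do not move let the fingers close. It gives the time, the measured TCP pose, the force and the opening at its end, in the units of the state.
- observe(): the state, without advancing time (a new reading comes with each control period).
- vision.grab_frame(name): name is "side" or "top"; returns the picture (384x512x3 uint8, red, green, blue); there is no depth.
- vision.camera_info(name): a dict with "fx", "fy", "cx", "cy" (pixels), "distortion" ([k1, k2, p1, p2, k3] as OpenCV has them; the pictures are not rectified), "R" (3x3) and "t" (3): a world point X has camera coordinates R X + t. Camera axes: x right, y down, z forward; pixel columns grow to the right and rows downward; lengths in m; the calibration is good to about 2 mm. A picture is of the moment at which its call begins. camera_info takes no time and is no camera call.
- workorder.finish_job(): hands the job in, once; it reports no verdict.
Trained networks look in the newest picture that a camera, given by its name, has taken for a name from the list of things; names that differ only in an ending like _2 or _b are one class to them, and where a whole thing is asked for, a point or a joint stands for the part that bears it (a point fixed in the world has none). Each returns a list of dicts, best first, with "conf" (0 to 1); they miss things now and then, are a little off and sometimes report something else, mostly with a low value. They report only what shows in the picture. A call takes as long as a camera call. They do not tell look-alikes from the thing itself.
- models.search_frame(camera, thing): "point" ([x, y, z] in m, in world coordinates, good to about 4 mm: the middle of the surface that is visible of it).
- models.place_of(camera, thing): "point" ([x, y, z] in m, in world coordinates, good to about 4 mm: a listed point, or the origin of a listed thing).
The state is a dict: "time": time; "qpos": joint angles; "joint_velocities": joint speeds; "joint_torque": joint torques, N m; "position": TCP position; "eef_rot": TCP orientation; "wrist_force": force on the tool from outside, world axes, zero at the start; "moment": the same for the moment, N m; "gripper_width": finger opening in m.
Only numpy, scipy, OpenCV 4.12 (cv2) and the standard library are available. Lean on these libraries where they do the work, as an engineer would, in place of code of your own. Each camera call takes 0.05 s, during which the arm holds its last target. There are 200 camera calls.

## Working session

There is one attempt and no reset: what is moved stays moved. The work goes in short steps, Python scripts to look and compute and a tool call to move; the robot and the scene stay as the last step left them, time stands still between calls to the robot, and variables do not carry over. Pictures are saved under pics/ and viewed, about 8 in all and at most 12, crops included, and the job is handed in when it is done.

Besides the shell and the picture viewer there is one more tool, called after "Request:" as name(argument=value, ...) on one line, values as JSON. carry_out: Moves the arm, as the interface text tells. Its arguments: {"type":"object","properties":{"travel":{"type":"array"},"twist":{"type":"array"},"jaw":{"type":"array"},"grip_force":{"type":"number"}},"required":["travel","twist","jaw"]}

```bash
mkdir -p pics
python3 - <<'E'
from workcell import observe, vision, models, arm
import cv2,numpy as np
for c in("top","side"):
    f=vision.grab_frame(c); cv2.imwrite(f"pics/{c}0.png",f[:,:,::-1])
    for t in("rotary_tool","nose","bay","edge","pull","drawer","felt_a","dome_a"):
        print(c,t,[(np.round(d["point"],3).tolist(),round(d["conf"],2)) for d in models.place_of(c,t)][:5]) if t!="drawer" else None
s=observe();print({k:np.round(v,3).tolist() for k,v in s.items()})
for c in("top","side"):
    i=vision.camera_info(c);print({k:np.round(v,3).tolist() for k,v in i.items()})
print([a for a in dir(arm) if a[0]!='_'])
E
```

```text
top rotary_tool [([0.227, 0.276, 0.004], 0.94), ([0.5, -0.194, -0.002], 0.83), ([0.364, -0.394, 0.001], 0.77), ([0.438, 0.145, -0.002], 0.68)]
top nose [([0.123, 0.245, 0.022], 0.8), ([0.399, 0.239, 0.023], 0.69), ([0.29, -0.468, 0.029], 0.66), ([0.599, -0.164, 0.027], 0.62)]
top bay [([0.638, 0.094, 0.113], 0.81), ([0.592, -0.276, 0.003], 0.36)]
top edge [([0.66, 0.099, 0.188], 0.86), ([0.655, 0.418, 0.0], 0.62)]
top pull [([0.474, 0.076, 0.169], 0.96)]
top felt_a [([0.551, -0.12, 0.002], 0.72), ([0.639, -0.137, 0.0], 0.43)]
top dome_a [([0.588, -0.281, 0.003], 0.88), ([0.773, -0.23, 0.001], 0.62), ([0.505, -0.197, -0.007], 0.45)]
side rotary_tool [([0.219, 0.28, 0.002], 0.94), ([0.499, -0.197, 0.006], 0.86), ([0.366, -0.396, 0.004], 0.76), ([0.442, 0.144, 0.002], 0.66)]
side nose [([0.291, -0.468, 0.033], 0.8), ([0.402, 0.244, 0.021], 0.79), ([0.121, 0.24, 0.022], 0.61), ([0.504, 0.435, -0.003], 0.42)]
side bay [([0.634, 0.095, 0.114], 0.84)]
side edge [([0.662, 0.096, 0.185], 0.82)]
side pull [([0.475, 0.075, 0.168], 0.67)]
side felt_a []
side dome_a [([0.592, -0.278, 0.001], 0.66), ([0.773, -0.24, 0.001], 0.42)]
{'time': 0.8, 'qpos': [1.253, 0.13, 1.488, 0.0, 1.523, -0.085], 'joint_velocities': [0.001, 0.0, 0.002, 0.001, 0.0, -0.0], 'joint_torque': [-0.002, -56.926, -50.084, -0.001, 0.002, -0.0], 'position': [0.138, 0.584, 0.25], 'eef_rot': [0.555, -0.439, 0.555, 0.439], 'wrist_force': [0.158, 0.744, -0.597], 'moment': [-0.028, -0.006, -0.042], 'gripper_width': 0.086}
{'fx': 389.125, 'fy': 389.125, 'cx': 261.629, 'cy': 188.201, 'distortion': [-0.029, 0.0, 0.0, 0.0, 0.0], 'R': [[0.027, -1.0, 0.016], [-0.992, -0.028, -0.12], [0.12, -0.012, -0.993]], 't': [-0.003, 0.52, 1.051]}
{'fx': 448.79, 'fy': 448.79, 'cx': 265.716, 'cy': 186.028, 'distortion': [0.052, 0.0, 0.0, 0.0, 0.0], 'R': [[-0.99, -0.139, 0.003], [-0.079, 0.543, -0.836], [0.115, -0.828, -0.549]], 't': [0.507, 0.154, 1.53]}
['MotionError', 'tip_extent']
```

View pics/top0.png

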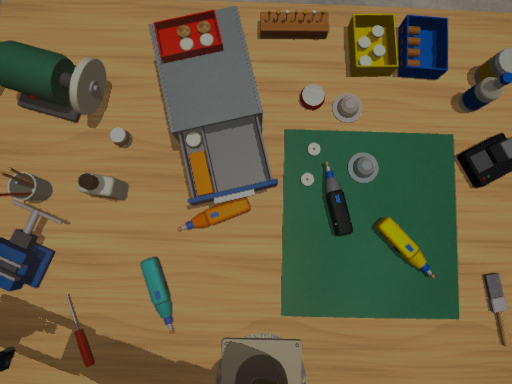

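View pics/side0.png

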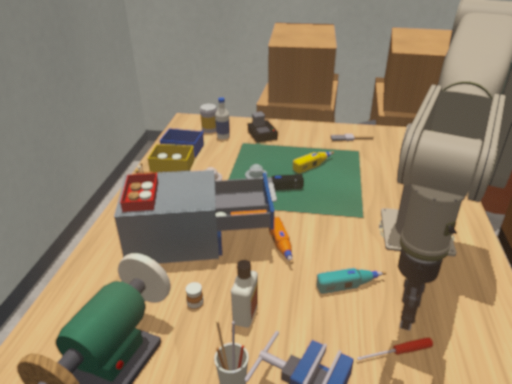

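Four tool-shaped things appear in the top view: black at (338,200), yellow at (405,245), orange at (215,214) and turquoise at (157,293). A second orange shape lies in the drawer's narrow bay at (201,172). Only the black one, with the blue collar and lying on the mat, fits. I'll confirm it and measure in one crop.

```bash
cat > h.py <<'E'
import numpy as np,cv2
from workcell import observe, vision, models
from scipy.spatial.transform import Rotation as Rn
def ray(c,uv,z):
    i=vision.camera_info(c);K=np.array([[i['fx'],0,i['cx']],[0,i['fy'],i['cy']],[0,0,1]])
    n=cv2.undistortPoints(np.array([[uv]],float),K,np.array(i['distortion']))[0,0]
    R=np.array(i['R']);o=-R.T@np.array(i['t']);d=R.T@np.r_[n,1]
    return o+d*(z-o[2])/d[2]
def pix(c,X):
    i=vision.camera_info(c);K=np.array([[i['fx'],0,i['cx']],[0,i['fy'],i['cy']],[0,0,1]])
    return cv2.projectPoints(np.array([X],float),cv2.Rodrigues(np.array(i['R']))[0],np.array(i['t'],float),K,np.array(i['distortion']))[0][0,0]
E
python3 - <<'E'
from h import *
im=cv2.imread('pics/top0.png')[85:240,150:390]
im=cv2.resize(im,None,fx=3.33,fy=3.33,interpolation=cv2.INTER_CUBIC);cv2.imwrite('pics/crop1.png',im)
E
```

```text
(no output)
```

View pics/crop1.png

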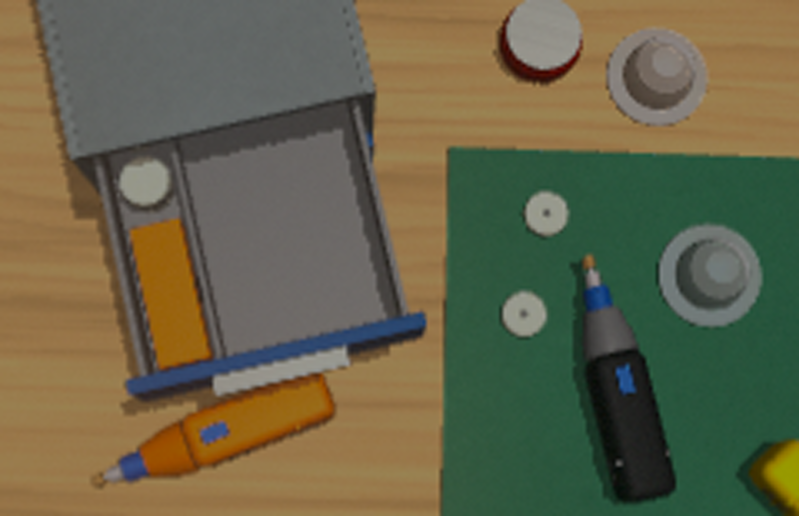

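The crop confirms the black body with its blue switch on top and blue collar. The nose is at crop (588,258), the tail end at (645,497), the cabinet's front edge runs (78,160)–(374,95), and the pull strip's front edge runs (215,394)–(348,366).

Run:
```python
from h import *
def c(u,v,z): return ray('top',(u/3.33-.35+150,v/3.33-.35+85),z)
def yaw(a,b): d=b-a; return np.arctan2(d[1],d[0]),np.linalg.norm(d)
n=c(588,256,.028); rl=c(620,499,.05); rr=c(674,489,.05)
print('nose',n,'tailcorners',rl,rr)
sw=c(626,379,.053);cone=(c(588,355,.03)+c(637,347,.03))/2
ctail=(c(613,492,.04)+c(674,486,.04))/2
print('switch',sw,'cone start',cone,'tail',ctail,'yaw',yaw(ctail,n),yaw(ctail,cone))
a,b=c(80,160,.197),c(374,95,.197);print('cabedge',a,b,yaw(b,a)[0]-np.pi/2,yaw(b,a)[1],(a+b)/2)
a,b=c(215,394,.170),c(348,366,.17);print('pull',a,b,yaw(b,a)[0]-np.pi/2,yaw(b,a)[1],(a+b)/2)
a,b=c(128,383,.176),c(425,317,.176);print('fronttop',a,b,yaw(b,a)[0]-np.pi/2,yaw(b,a)[1],(a+b)/2)
print('bayR', c(353,105,.162),c(402,318,.162),yaw(c(402,318,.162),c(353,105,.162)))
print('div', c(175,145,.152),c(217,357,.152),yaw(c(217,357,.152),c(175,145,.152)))
f=vision.grab_frame('top')
for t in ('rotary_tool','nose','bay','edge','pull'): print(t,[(np.round(d["point"],4).tolist()) for d in models.place_of('top',t)][:3])
```

```text
nose [ 0.60172118 -0.16922452  0.028     ] tailcorners [ 0.39751678 -0.19276207  0.05      ] [ 0.40672494 -0.2369364   0.05      ]
switch [ 0.49534695 -0.19665598  0.053     ] cone start [ 0.52093634 -0.19004129  0.03      ] tail [ 0.40624469 -0.21421337  0.04      ] yaw (np.float64(0.22621052975632774), np.float64(0.20094539984183654)) (np.float64(0.20771724062284183), np.float64(0.11763700476299058))
cabedge [0.6278904  0.22704678 0.197     ] [0.68247775 0.01727463 0.197     ] 0.25457606248112596 0.2167582459703192 [0.65518407 0.12216071 0.197     ]
pull [0.46443453 0.12614806 0.17      ] [0.48750297 0.03056759 0.17      ] 0.23682197205653588 0.09832486724125919 [0.47596875 0.07835782 0.17      ]
fronttop [0.47012567 0.18832126 0.176     ] [ 0.52417182 -0.02427109  0.176     ] 0.24895053335232542 0.2193547182348948 [0.49714875 0.08202509 0.176     ]
bayR [0.68547144 0.03256587 0.162     ] [ 0.52495714 -0.008083    0.162     ] (np.float64(0.2480270631567207), np.float64(0.16558131365424827))
div [0.65334629 0.16609035 0.152     ] [0.49333073 0.12774933 0.152     ] (np.float64(0.23517434626323167), np.float64(0.1645448700166097))
rotary_tool [[0.3605, -0.3959, 0.0015], [0.4403, 0.142, -0.004], [0.2267, 0.2785, 0.0014]]
nose [[0.5995, -0.1686, 0.0276], [0.665, 0.0984, 0.1897], [0.1219, 0.2449, 0.0228]]
bay [[0.6339, 0.0926, 0.1139]]
edge [[0.6619, 0.0965, 0.1904]]
pull [[0.4693, 0.0768, 0.1718]]
```

```bash
cat > plan.py <<'E'
import numpy as np,heapq,sys
def seg(pts,n=3):
    o=[];P=np.array(pts,float)
    for a,b in zip(P,np.roll(P,-1,0)):
        k=int(np.linalg.norm(b-a)//n)+1;o+=[a+(b-a)*i/k for i in range(k)]
    return np.array(o)
q=157
boxes=[(0,400,75,85),(-q-28,-q,-10,64),(-400,400,-200,0),(262-q,262-q+20,-10,50)]
tool=seg([(-105,0),(20,0),(58,10),(78,13),(105,19),(105,31),(78,37),(58,40),(20,48),(10,50),(-8,53),(-20,50),(-105,50)])
def clr(P):
    m=1e9
    for a,b,c,d in boxes:
        dx=np.maximum(a-P[:,0],P[:,0]-b);dy=np.maximum(c-P[:,1],P[:,1]-d)
        s=np.where((dx>0)&(dy>0),np.hypot(dx,dy),np.maximum(dx,dy));m=min(m,s.min())
    return m
def run(g,phi,show=False):
    f=np.radians(phi)
    body=seg([(-43,54),(43,54),(43,200),(-43,200)],8);fing=seg([(-11,-19),(11,-19),(11,54),(-11,54)],6)
    G=np.r_[body,fing]
    # phi: gripper leans to the tail
    Rg=np.array([[np.cos(f),-np.sin(f)],[np.sin(f),np.cos(f)]])
    S=np.r_[tool-[g,25],G@Rg.T]
    us=np.arange(-160,21,5);hs=np.arange(27,240,5);th=np.arange(0,51,3)
    C=np.zeros((len(us),len(hs),len(th)))
    for k,t in enumerate(np.radians(th)):
        R=np.array([[np.cos(t),np.sin(t)],[-np.sin(t),np.cos(t)]]);Q=S@R.T
        for i,u in enumerate(us):
            for j,h in enumerate(hs): C[i,j,k]=clr(Q+[u,h])
    ug=-q+131+g
    goal=(np.argmin(abs(us-ug)),2,0)   # 12 mm above the floor
    best={goal:0};H=[(0,goal)];par={}
    # maximise clearance: Dijkstra with cost 1/clear^2
    while H:
        c,s=heapq.heappop(H)
        if c>best[s]:continue
        if s[1]==len(hs)-1 and s[0]<20: break
        for d in [(1,0,0),(-1,0,0),(0,1,0),(0,-1,0),(0,0,1),(0,0,-1),(1,1,0),(-1,1,0),(0,1,1),(-1,0,1),(-1,1,1)]:
            n=tuple(np.add(s,d))
            if min(n)<0 or any(a>=b for a,b in zip(n,C.shape)) or C[n]<3: continue
            cc=c+1/min(C[n],30)**3
            if cc<best.get(n,1e9): best[n]=cc;par[n]=s;heapq.heappush(H,(cc,n))
    else: return None
    path=[s]
    while s in par: s=par[s];path.append(s)
    if show:
        for s in path: print(us[s[0]],hs[s[1]],th[s[2]],round(C[s],1))
    return min(C[s] for s in path[:-3]),max(th[s[2]] for s in path)
if __name__=="__main__":
    for g in(-30,-45,-60):
        for p in(0,10,20,30): print(g,p,run(g,p))
E
python3 plan.py
python3 - <<'E'
from h import *
s=observe();w=s['eef_rot'];print(Rn.from_quat(np.roll(w,-1)).as_matrix().round(3))
E
```

```text
-30 0 (np.float64(10.349075659703425), np.int64(36))
-30 10 (np.float64(10.349075659703425), np.int64(36))
-30 20 (np.float64(10.349075659703425), np.int64(36))
-30 30 (np.float64(10.349075659703425), np.int64(36))
-45 0 (np.float64(9.345670530556022), np.int64(36))
-45 10 (np.float64(9.345670530556022), np.int64(36))
-45 20 (np.float64(9.345670530556022), np.int64(36))
-45 30 (np.float64(9.345670530556022), np.int64(36))
-60 0 (np.float64(9.461752279371938), np.int64(42))
-60 10 (np.float64(9.461752279371938), np.int64(42))
-60 20 (np.float64(9.461752279371938), np.int64(42))
-60 30 (np.float64(9.461752279371938), np.int64(42))
[[ 0.    -0.973  0.231]
 [ 0.     0.231  0.973]
 [-1.     0.     0.   ]]
```

Run:
```python
import plan; print(plan.run(-32,11.5,True))
```

```text
-160 237 36 84.9
-160 232 36 81.1
-160 227 36 77.3
-160 222 36 73.8
-160 217 36 70.4
-160 212 36 67.1
-160 207 36 64.2
-160 202 36 61.2
-160 197 36 58.3
-160 192 36 55.4
-160 187 36 52.7
-160 182 36 50.4
-160 177 36 48.5
-160 172 36 47.0
-160 167 36 46.1
-160 162 36 45.7
-160 157 36 45.6
-160 152 36 44.5
-155 147 36 40.8
-150 142 36 36.7
-145 137 36 33.6
-140 132 36 31.7
-135 127 36 31.2
-130 122 36 30.7
-125 117 36 30.3
-120 112 36 26.6
-115 107 33 24.1
-110 102 33 22.4
-105 97 30 20.0
-100 92 30 18.3
-95 87 27 17.1
-90 82 27 14.5
-85 77 24 15.0
-80 77 24 12.1
-75 72 24 10.8
-70 67 21 11.5
-65 62 18 10.5
-65 57 15 12.3
-65 52 12 14.2
-65 47 9 14.2
-65 47 6 13.4
-65 42 3 14.3
-60 37 0 12.0
(np.float64(10.468704796704165), np.int64(36))
```

```bash
cat >> h.py <<'E'
U=np.array([np.cos(.245),np.sin(.245),0]);N=np.array([-np.sin(.245),np.cos(.245),0])
def D(u,h,n=0): return U*(.665+u/1000)+N*(-.065+n/1000)+np.array([0,0,.112+h/1000])
def ori(psi,lam):
    f=np.array([np.cos(psi),np.sin(psi),0]);z=np.array([-np.sin(psi),np.cos(psi),0])
    x=np.array([0,0,-1])*np.cos(lam)-f*np.sin(lam)
    return np.c_[x,np.cross(z,x),z]
def rows(wps,start=None,step=.045,ang=.14):
    """wps: (pos,psi,lam[,step])"""
    if start is None:
        s=observe();p=np.array(s['position']);R=Rn.from_quat(np.roll(s['eef_rot'],-1)).as_matrix()
    else: p,R=start
    T=[];W=[]
    for w in wps:
        p1=np.array(w[0]);r1=Rn.from_matrix(ori(w[1],w[2]));st=w[3] if len(w)>3 else step
        p0=p.copy();rv=(Rn.from_matrix(R).inv()*r1).as_rotvec();r0=Rn.from_matrix(R)
        n=int(max(np.ceil(np.linalg.norm(p1-p0)/st),np.ceil(np.linalg.norm(rv)/ang),1))
        for i in range(1,n+1):
            t=np.round(R.T@(p0+(p1-p0)*i/n-p)*100,1)
            tw=np.round((Rn.from_matrix(R).inv()*r0*Rn.from_rotvec(rv*i/n)).as_rotvec(),2)
            T.append((t+0).tolist());W.append((tw+0).tolist());p=p+R@t/100;R=R@Rn.from_rotvec(tw).as_matrix()
    for i in range(0,len(T),8): print('travel',T[i:i+8],'\ntwist',W[i:i+8])
    return p,R
E
python3 - <<'E'
from h import *
rows([((.34,.33,.30),.0,0),((.45,.08,.30),.225,0),((.468,-.20,.13),.225,-.2)])
E
```

```text
travel [[-0.6, -3.2, -2.5], [-0.6, -3.1, -2.6], [-0.7, -3.0, -2.7], [-0.6, -3.0, -2.8], [-0.6, -2.8, -2.8], [-0.6, -2.8, -3.0], [-0.6, -2.7, -3.0], [-0.7, -2.6, -3.1]] 
twist [[-0.03, 0.0, 0.0], [-0.03, 0.0, 0.0], [-0.03, 0.0, 0.0], [-0.03, 0.0, 0.0], [-0.03, 0.0, 0.0], [-0.02, 0.0, 0.0], [-0.03, 0.0, 0.0], [-0.03, 0.0, 0.0]]
travel [[0.0, -1.6, -3.6], [0.0, -1.5, -3.6], [0.0, -1.3, -3.6], [0.0, -1.2, -3.8], [0.0, -1.1, -3.7], [0.0, -1.0, -3.8], [0.0, -0.9, -3.8], [2.1, 0.6, -3.5]] 
twist [[-0.03, 0.0, 0.0], [-0.04, 0.0, 0.0], [-0.03, 0.0, 0.0], [-0.03, 0.0, 0.0], [-0.03, 0.0, 0.0], [-0.04, 0.0, 0.0], [-0.03, 0.0, 0.0], [0.0, 0.0, -0.02]]
travel [[2.1, 0.6, -3.4], [2.1, 0.7, -3.5], [2.1, 0.7, -3.4], [2.1, 0.8, -3.5], [2.0, 0.8, -3.5], [2.1, 0.9, -3.4], [2.0, 0.9, -3.5]] 
twist [[0.0, 0.0, -0.03], [0.0, 0.0, -0.02], [0.0, 0.0, -0.03], [0.0, 0.0, -0.02], [0.0, 0.0, -0.03], [0.0, 0.0, -0.02], [0.0, 0.0, -0.03]]
```

Request:
carry_out(travel=[[-0.6,-3.2,-2.5],[-0.6,-3.1,-2.6],[-0.7,-3.0,-2.7],[-0.6,-3.0,-2.8],[-0.6,-2.8,-2.8],[-0.6,-2.8,-3.0],[-0.6,-2.7,-3.0],[-0.7,-2.6,-3.1]], twist=[[-0.03,0.0,0.0],[-0.03,0.0,0.0],[-0.03,0.0,0.0],[-0.03,0.0,0.0],[-0.03,0.0,0.0],[-0.02,0.0,0.0],[-0.03,0.0,0.0],[-0.03,0.0,0.0]], jaw=[8.5,8.5,8.5,8.5,8.5,8.5,8.5,8.5])

```text
time: 1.9
position: [0.3403, 0.3286, 0.3006]
eef_rot: [0.501, -0.5, 0.5, 0.5]
wrist_force: [0.8, 0.4, -0.6]
gripper_width: 0.0846
```

Request:
carry_out(travel=[[0.0,-1.6,-3.6],[0.0,-1.5,-3.6],[0.0,-1.3,-3.6],[0.0,-1.2,-3.8],[0.0,-1.1,-3.7],[0.0,-1.0,-3.8],[0.0,-0.9,-3.8]], twist=[[-0.03,0.0,0.0],[-0.04,0.0,0.0],[-0.03,0.0,0.0],[-0.03,0.0,0.0],[-0.03,0.0,0.0],[-0.04,0.0,0.0],[-0.03,0.0,0.0]], jaw=[8.5,8.5,8.5,8.5,8.5,8.5,8.5])

```text
time: 2.6
position: [0.4506, 0.0783, 0.3006]
eef_rot: [-0.44, 0.554, -0.439, -0.554]
wrist_force: [1.2, 0.4, 0.0]
gripper_width: 0.0851
```

Request:
carry_out(travel=[[2.1,0.6,-3.5],[2.1,0.6,-3.4],[2.1,0.7,-3.5],[2.1,0.7,-3.4],[2.1,0.8,-3.5],[2.0,0.8,-3.5],[2.1,0.9,-3.4],[2.0,0.9,-3.5]], twist=[[0,0,-0.02],[0.0,0.0,-0.03],[0.0,0.0,-0.02],[0.0,0.0,-0.03],[0.0,0.0,-0.02],[0.0,0.0,-0.03],[0.0,0.0,-0.02],[0.0,0.0,-0.03]], jaw=[8.5,8.5,8.5,8.5,8.5,8.5,8.5,8.5])

```text
time: 3.4
position: [0.4681, -0.2018, 0.1291]
eef_rot: [-0.493, 0.595, -0.382, -0.506]
wrist_force: [0.1, -0.2, 0.5]
gripper_width: 0.0848
```

Run:
```python
from h import *
s=observe();print(s['position'],Rn.from_quat(np.roll(s['eef_rot'],-1)).as_matrix().round(3).tolist())
rows([((.468,-.199,.029),.225,-.2,.02)])
```

```text
[ 0.46808011 -0.20184041  0.12914446] [[0.195, -0.955, -0.225], [0.044, -0.221, 0.974], [-0.98, -0.2, -0.001]]
travel [[1.6, 0.3, 0.0], [1.7, 0.4, 0.1], [1.6, 0.3, 0.0], [1.6, 0.3, 0.1], [1.7, 0.3, 0.0], [1.6, 0.4, 0.1]] 
twist [[0.0, 0.0, 0.0], [0.0, 0.0, 0.0], [0.0, 0.0, 0.0], [0.0, 0.0, 0.0], [0.0, 0.0, 0.0], [0.0, 0.0, 0.0]]
```

Request:
carry_out(travel=[[1.6,0.3,0.0],[1.7,0.4,0.1],[1.6,0.3,0.0],[1.6,0.3,0.1],[1.7,0.3,0.0],[1.6,0.4,0.1],[0,0,0]], twist=[[0,0,0],[0,0,0],[0,0,0],[0,0,0],[0,0,0],[0,0,0],[0,0,0]], jaw=[8.5,8.5,8.5,8.5,8.5,8.5,8.5])

```text
time: 4.1
position: [0.4654, -0.1961, 0.0271]
eef_rot: [-0.493, 0.593, -0.383, -0.508]
wrist_force: [-0.7, 0.2, -0.4]
gripper_width: 0.0852
```

Request:
carry_out(travel=[[0,0,0],[0,0,0],[0,0,0],[0,0,0],[0,0,0],[0,0,0],[0,0,0],[0,0,0]], twist=[[0,0,0],[0,0,0],[0,0,0],[0,0,0],[0,0,0],[0,0,0],[0,0,0],[0,0,0]], jaw=[7.5,6.8,6.2,5.6,5.0,4.4,3.6,3.0], grip_force=70)

```text
time: 4.9
position: [0.4682, -0.1983, 0.0308]
eef_rot: [-0.493, 0.595, -0.383, -0.506]
wrist_force: [-2.1, -3.6, 6.9]
gripper_width: 0.0454
```

Run:
```python
from h import *
s=observe();print(s['time'],s['position'],s['wrist_force'],s['gripper_width'])
f=vision.grab_frame('top');cv2.imwrite('pics/t2.png',cv2.resize(f[130:260,270:420,::-1],None,fx=4,fy=4,interpolation=cv2.INTER_CUBIC))
```

```text
4.9 [ 0.46819176 -0.19828612  0.03079813] [-2.07094181 -3.58120438  6.89463145] 0.04540823901026757
```

View pics/t2.png

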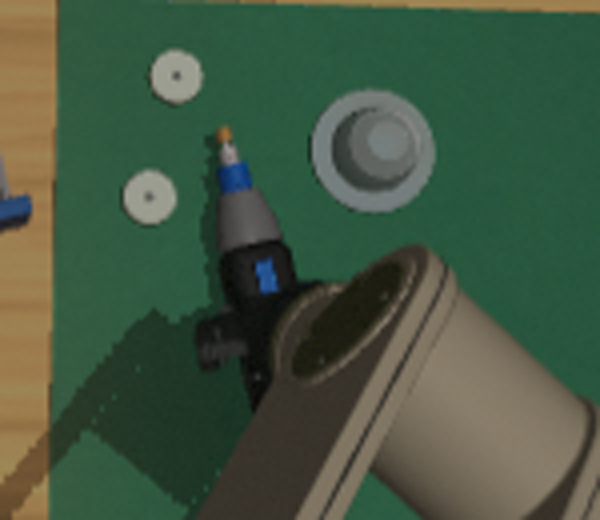

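The tool is held: the opening is 45 mm. The nose is at crop (224,130), and the felts and dome are undisturbed. I'll lift straight up and plan the carry.

Run:
```python
from h import *
s=observe();n=ray('top',(270+224/4-.4,130+128/4-.4),.028);d=n-np.array(s['position']);print(n,d,np.arctan2(d[1],d[0]),np.hypot(*d[:2]))
p=np.array(s['position'])
st=rows([(p+[0,0,.17],.225,-.2,.035)])
print('--');rows([((.40,-.11,.28),.245,.1,.04),(D(-162,170),.245,.43,.035)],start=st)
print(D(-162,170))
```

```text
[ 0.60145774 -0.16744929  0.028     ] [ 0.13326362  0.03084979 -0.00279556] 0.22748731859665866 0.13678780117511707
travel [[-3.3, -0.7, 0.0], [-3.4, -0.7, 0.0], [-3.3, -0.6, 0.0], [-3.3, -0.7, 0.0], [-3.4, -0.7, 0.0]] 
twist [[0.0, 0.0, 0.0], [0.0, 0.0, 0.0], [0.0, 0.0, 0.0], [0.0, 0.0, 0.0], [0.0, 0.0, 0.0]]
--
travel [[-2.2, 0.7, 2.5], [-2.1, 1.0, 2.5], [-2.0, 1.0, 2.6], [-1.9, 1.2, 2.5], [-0.3, -2.4, 2.3], [-0.4, -2.3, 2.3], [-0.5, -2.3, 2.3], [-0.7, -2.3, 2.3]] 
twist [[0.0, 0.0, 0.08], [-0.01, 0.0, 0.07], [0.0, 0.0, 0.08], [-0.01, 0.0, 0.07], [0.0, 0.0, 0.06], [0.0, 0.0, 0.05], [0.0, 0.0, 0.06], [0.0, 0.0, 0.05]]
travel [[-0.8, -2.2, 2.3], [-0.9, -2.2, 2.4]] 
twist [[0.0, 0.0, 0.06], [0.0, 0.0, 0.05]]
[0.50374524 0.05894691 0.282     ]
```

Request:
carry_out(travel=[[-3.3,-0.7,0.0],[-3.4,-0.7,0.0],[-3.3,-0.6,0.0],[-3.3,-0.7,0.0],[-3.4,-0.7,0.0],[0,0,0]], twist=[[0,0,0],[0,0,0],[0,0,0],[0,0,0],[0,0,0],[0,0,0]], jaw=[3,3,3,3,3,3])

```text
time: 5.55
position: [0.4697, -0.1987, 0.2055]
eef_rot: [-0.493, 0.598, -0.382, -0.504]
wrist_force: [-0.0, -0.5, -3.1]
gripper_width: 0.0455
```

Request:
carry_out(travel=[[-2.2,0.7,2.5],[-2.1,1.0,2.5],[-2.0,1.0,2.6],[-1.9,1.2,2.5],[0,0,0]], twist=[[0,0,0.08],[-0.01,0,0.07],[0,0,0.08],[-0.01,0,0.07],[0,0,0]], jaw=[3,3,3,3,3])

```text
time: 6.05
position: [0.3993, -0.1075, 0.2795]
eef_rot: [0.405, -0.536, 0.461, 0.58]
wrist_force: [0.5, -0.3, -3.3]
gripper_width: 0.0453
```

Request:
carry_out(travel=[[-0.3,-2.4,2.3],[-0.4,-2.3,2.3],[-0.5,-2.3,2.3],[-0.7,-2.3,2.3],[-0.8,-2.2,2.3],[-0.9,-2.2,2.4],[0,0,0],[0,0,0]], twist=[[0.0,0.0,0.06],[0.0,0.0,0.05],[0.0,0.0,0.06],[0.0,0.0,0.05],[0.0,0.0,0.06],[0.0,0.0,0.05],[0,0,0],[0,0,0]], jaw=[3,3,3,3,3,3,3,3])

```text
time: 6.85
position: [0.5031, 0.0602, 0.2776]
eef_rot: [0.304, -0.451, 0.544, 0.639]
wrist_force: [-0.3, -0.2, -3.8]
gripper_width: 0.0453
```

Run:
```python
from h import *
s=observe();p=np.array(s['position']);R=Rn.from_quat(np.roll(s['eef_rot'],-1)).as_matrix()
print(s['time'],p,'target',D(-162,170),s['wrist_force'],s['gripper_width'],'lean',np.arcsin(-R[:,0]@U),R.round(3).tolist())
f=vision.grab_frame('top');cv2.imwrite('pics/t3.png',np.vstack([cv2.resize(f[80:230,130:330,::-1],None,fx=2,fy=2),cv2.resize(vision.grab_frame('side')[120:270,110:310,::-1],None,fx=2,fy=2)]))
# tool axis dir at tool pitch = lean+.2
th=np.arcsin(-R[:,0]@U)+.2;nose=p+U*(.137*np.cos(th)-.003*np.sin(th))-np.array([0,0,1])*(.137*np.sin(th)+.003*np.cos(th))
print('expected nose',nose,'px top',pix('top',nose),'side',pix('side',nose))
for c in('top','side'):
    print([(np.round(d["point"],4).tolist(),round(d['conf'],2)) for d in models.place_of(c,'nose')][:5])
    for t in('edge','bay','pull'): print(t,[(np.round(d["point"],4).tolist(),round(d['conf'],2)) for d in models.place_of(c,t)][:1])
```

```text
6.85 [0.50308844 0.06021868 0.27763485] target [0.50374524 0.05894691 0.282     ] [-0.30806503 -0.15402136 -3.78145317] 0.04528150691159465 lean 0.4342949546724744 [[-0.408, -0.879, -0.246], [-0.103, -0.224, 0.969], [-0.907, 0.421, 0.001]]
expected nose [0.60842038 0.08655405 0.19403084] px top [232.19485226 142.6295894 ] side [232.03847717 183.00783145]
[]
edge []
bay []
pull [([0.6566, 0.4168, 0.0032], 0.22)]
[([0.122, 0.2417, 0.0185], 0.96), ([0.402, 0.2421, 0.0241], 0.88), ([0.6114, 0.0886, 0.1968], 0.78), ([0.2887, -0.4667, 0.0333], 0.69)]
edge [([0.6654, 0.0977, 0.1875], 0.68)]
bay [([0.6357, 0.0912, 0.1118], 0.89)]
pull [([0.4773, 0.0761, 0.1687], 0.73)]
```

View pics/t3.png

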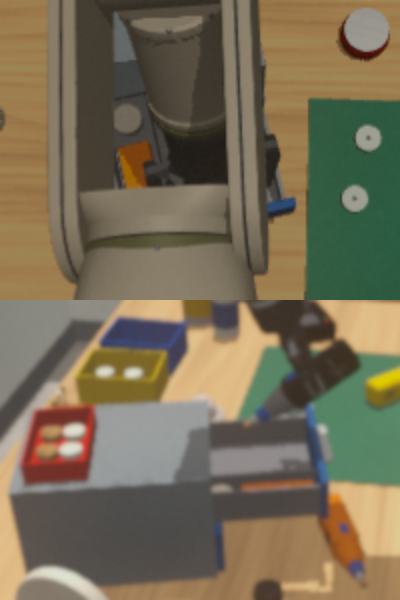

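Run:
```python
from h import *
r=np.radians
st=rows([(D(-122,116),.245,.428,.03),(D(-98,92),.245,r(29-11.5),.02),(D(-86,80),.245,r(24.5-11.5),.02)])
print('--');rows([(D(-75,74),.245,r(12.5),.02),(D(-65,64),.245,r(6.5),.02),(D(-65,49.5),.245,r(-2.5),.02),(D(-61,40),.245,-.2,.02)],start=st)
```

```text
travel [[1.1, -2.0, 0.0], [1.0, -1.9, -0.1], [1.1, -2.0, 0.0], [0.6, -1.6, 0.0], [0.7, -1.5, 0.0], [0.8, -1.5, 0.0]] 
twist [[0.0, 0.0, 0.0], [0.0, 0.0, 0.0], [0.0, 0.0, 0.0], [0.0, 0.0, -0.06], [0.0, 0.0, -0.06], [0.0, 0.0, -0.08]]
--
travel [[0.3, -1.3, 0.0], [0.8, -1.2, 0.0], [0.7, -0.1, 0.0], [0.7, 0.0, 0.0], [0.5, -0.2, 0.0], [0.5, -0.1, 0.0]] 
twist [[0.0, 0.0, -0.01], [0.0, 0.0, -0.11], [0.0, 0.0, -0.08], [0.0, 0.0, -0.07], [0.0, 0.0, -0.08], [0.0, 0.0, -0.08]]
```

Request:
carry_out(travel=[[1.1,-2.0,0.0],[1.0,-1.9,-0.1],[1.1,-2.0,0.0],[0.6,-1.6,0.0],[0.7,-1.5,0.0],[0.8,-1.5,0.0],[0,0,0],[0,0,0]], twist=[[0.0,0.0,0.0],[0.0,0.0,0.0],[0.0,0.0,0.0],[0.0,0.0,-0.06],[0.0,0.0,-0.06],[0.0,0.0,-0.08],[0,0,0],[0,0,0]], jaw=[3,3,3,3,3,3,3,3])

```text
time: 8.15
position: [0.5761, 0.0772, 0.1916]
eef_rot: [0.367, -0.504, 0.496, 0.604]
wrist_force: [-0.3, 0.5, -3.2]
gripper_width: 0.045
```

Run:
```python
from h import *
r=np.radians
s=observe();p=np.array(s['position']);print(p,'target',D(-86,80),s['wrist_force'])
rows([(D(-75,74),.245,r(12.5),.02),(D(-65,64),.245,r(6.5),.02),(D(-65,49.5),.245,r(-2.5),.02),(D(-61,40),.245,-.2,.02)])
```

```text
[0.57608025 0.07721975 0.19157748] target [0.57747567 0.07738119 0.192     ] [-0.25993894  0.46863277 -3.1792321 ]
travel [[0.3, -1.3, 0.0], [0.7, -1.2, 0.0], [0.7, -0.1, 0.0], [0.8, 0.0, 0.0], [0.5, -0.2, 0.0], [0.4, -0.2, 0.0]] 
twist [[0.0, 0.0, -0.01], [0.0, 0.0, -0.11], [0.0, 0.0, -0.08], [0.0, 0.0, -0.08], [0.0, 0.0, -0.08], [0.0, 0.0, -0.07]]
```

Request:
carry_out(travel=[[0.3,-1.3,0.0],[0.7,-1.2,0.0],[0.7,-0.1,0.0],[0.8,0.0,0.0],[0.5,-0.2,0.0],[0.4,-0.2,0.0],[0,0,0],[0,0,0]], twist=[[0.0,0.0,-0.01],[0.0,0.0,-0.11],[0.0,0.0,-0.08],[0.0,0.0,-0.08],[0.0,0.0,-0.08],[0.0,0.0,-0.07],[0,0,0],[0,0,0]], jaw=[3,3,3,3,3,3,3,3])

```text
time: 8.95
position: [0.6029, 0.0839, 0.1524]
eef_rot: [-0.487, 0.598, -0.377, -0.512]
wrist_force: [-0.0, -1.2, -2.9]
gripper_width: 0.0453
```

Run:
```python
from h import *
s=observe();p=np.array(s['position']);R=Rn.from_quat(np.roll(s['eef_rot'],-1)).as_matrix()
print(s['time'],p,'target',D(-61,40),s['wrist_force'],s['moment'],'lean',np.arcsin(-R[:,0]@U))
f=vision.grab_frame('side');print([np.round(d['point'],4) for d in models.place_of('side','pull')][:1],[np.round(d['point'],4) for d in models.place_of('side','bay')][:1])
cv2.imwrite('pics/t4.png',cv2.resize(f[140:260,180:320,::-1],None,fx=4,fy=4,interpolation=cv2.INTER_CUBIC))
rows([(D(-60,33),.245,-.2,.003),(D(-60,29),.245,-.2,.002)])
```

```text
8.95 [0.60287111 0.08392144 0.15237781] target [0.60172911 0.08344509 0.152     ] [-0.00759852 -1.24645072 -2.94862226] [-0.05627117  0.17510242 -0.02549035] lean -0.197739820697912
[array([0.4746, 0.0739, 0.1696])] [array([0.635 , 0.0927, 0.1123])]
travel [[0.2, 0.1, 0.0], [0.3, 0.1, 0.0], [0.2, 0.1, 0.0], [0.1, 0.0, 0.0], [0.2, 0.0, 0.0], [0.1, 0.1, 0.0]] 
twist [[0.0, 0.0, 0.0], [0.0, 0.0, 0.0], [0.0, 0.0, 0.0], [0.0, 0.0, 0.0], [0.0, 0.0, 0.0], [0.0, 0.0, 0.0]]
```

View pics/t4.png

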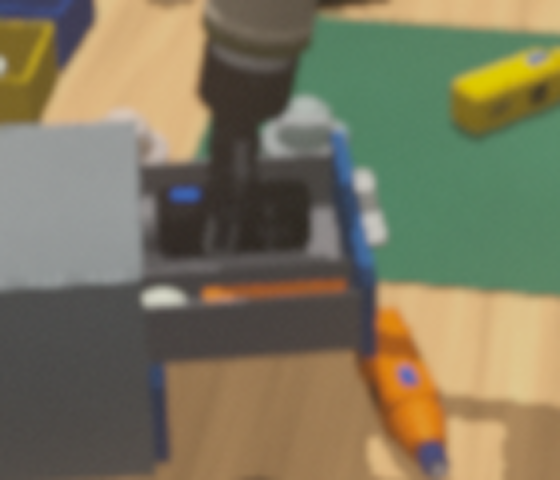

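The tool is level inside the bay: switch up at crop (185,193), nose under the panel, tail at (305,215) clear of the front. Now I'll lower it slowly.

Request:
carry_out(travel=[[0.2,0.1,0.0],[0.3,0.1,0.0],[0.2,0.1,0.0],[0.1,0.0,0.0],[0.2,0.0,0.0],[0,0,0]], twist=[[0,0,0],[0,0,0],[0,0,0],[0,0,0],[0,0,0],[0,0,0]], jaw=[3,3,3,3,3,3])

```text
time: 9.7
position: [0.6019, 0.0838, 0.1413]
eef_rot: [-0.488, 0.598, -0.377, -0.512]
wrist_force: [-0.1, -0.1, -3.7]
gripper_width: 0.0457
```

Request:
carry_out(travel=[[0.1,0,0],[0.1,0,0],[0,0,0]], twist=[[0,0,0],[0,0,0],[0,0,0]], jaw=[3,3,3])

```text
time: 10.0
position: [0.6026, 0.0839, 0.1399]
eef_rot: [-0.488, 0.599, -0.377, -0.511]
wrist_force: [-0.9, -0.5, -2.7]
gripper_width: 0.0453
```

Request:
carry_out(travel=[[0.1,0,0],[0,0,0],[0,0,0]], twist=[[0,0,0],[0,0,0],[0,0,0]], jaw=[3,3,3])

```text
time: 10.3
position: [0.6033, 0.0841, 0.1398]
eef_rot: [-0.488, 0.599, -0.376, -0.511]
wrist_force: [-2.6, 1.1, 4.5]
gripper_width: 0.0453
```

Request:
carry_out(travel=[[0.1,0,0],[0,0,0],[0,0,0]], twist=[[0,0,0],[0,0,0],[0,0,0]], jaw=[3,3,3])

```text
time: 10.6
position: [0.6042, 0.0843, 0.1398]
eef_rot: [-0.489, 0.599, -0.376, -0.511]
wrist_force: [-1.8, 1.8, 9.2]
gripper_width: 0.0451
```

It is resting on the floor: the upward force rose to 9 N and z stopped changing. I'll release and back out.

Request:
carry_out(travel=[[0,0,0],[0,0,0],[0,0,0],[0,0,0],[0,0,0],[0,0,0]], twist=[[0,0,0],[0,0,0],[0,0,0],[0,0,0],[0,0,0],[0,0,0]], jaw=[4.8,5.2,5.6,6.0,6.4,6.4])

```text
time: 11.2
position: [0.6027, 0.084, 0.1376]
eef_rot: [-0.488, 0.598, -0.377, -0.512]
wrist_force: [-0.4, 0.5, -1.0]
gripper_width: 0.0638
```

Request:
carry_out(travel=[[-1,0,0],[-2,0,0],[-3,0,0],[-3,0,0],[-4,0,0],[-4,0,0],[0,0,0]], twist=[[0,0,0],[0,0,0],[0,0,0],[0,0,0],[0,0,0],[0,0,0],[0,0,0]], jaw=[6.4,6.4,6.4,6.4,6.4,6.4,6.4])

```text
time: 11.9
position: [0.5722, 0.0757, 0.3134]
eef_rot: [-0.49, 0.602, -0.374, -0.508]
wrist_force: [-0.1, 0.2, 0.6]
gripper_width: 0.0637
```

Run:
```python
from h import *
s=observe();print(s['time'],s['position'],s['wrist_force'])
f=vision.grab_frame('side');print([np.round(d['point'],4) for d in models.place_of('side','rotary_tool')][:5])
cv2.imwrite('pics/t5.png',cv2.resize(f[140:260,180:320,::-1],None,fx=4,fy=4,interpolation=cv2.INTER_CUBIC))
# pull middle local: n=-.041 => n offset +24 ; front of pull u -186
st=rows([(D(-232,170,24),.245,0,.04),(D(-232,68,24),.245,0,.03)])
print('--');rows([(D(-186-14,68,24),.245,0,.03),(D(-30,68,24),.245,0,.01)],start=st)
print(D(-232,68,24))
```

```text
11.9 [0.57223442 0.07571773 0.3134168 ] [-0.12393518  0.22831652  0.61497513]
[array([0.6338, 0.0947, 0.1163]), array([0.4393, 0.1464, 0.0011]), array([0.2194, 0.281 , 0.0054]), array([ 0.368 , -0.3954,  0.0026])]
travel [[-0.1, 3.5, 0.6], [0.1, 3.6, 0.6], [0.2, 3.5, 0.6], [0.5, 3.5, 0.6], [2.5, 0.0, 0.0], [2.6, 0.0, 0.0], [2.5, 0.0, 0.0], [2.6, 0.0, 0.0]] 
twist [[0.0, 0.0, 0.05], [0.0, 0.0, 0.05], [0.0, 0.0, 0.05], [0.0, 0.0, 0.05], [0.0, 0.0, 0.0], [0.0, 0.0, 0.0], [0.0, 0.0, 0.0], [0.0, 0.0, 0.0]]
--
travel [[0.0, -1.6, 0.0], [0.0, -1.6, 0.0], [0.0, -1.0, 0.0], [0.0, -1.0, 0.0], [0.0, -1.0, 0.0], [0.0, -1.0, 0.0], [0.0, -1.0, 0.0], [0.0, -1.0, 0.0]] 
twist [[0.0, 0.0, 0.0], [0.0, 0.0, 0.0], [0.0, 0.0, 0.0], [0.0, 0.0, 0.0], [0.0, 0.0, 0.0], [0.0, 0.0, 0.0], [0.0, 0.0, 0.0], [0.0, 0.0, 0.0]]
travel [[0.0, -1.0, 0.0], [0.0, -1.0, 0.0], [0.0, -1.0, 0.0], [0.0, -1.0, 0.0], [0.0, -1.0, 0.0], [0.0, -1.0, 0.0], [0.0, -1.0, 0.0], [0.1, -1.0, 0.0]] 
twist [[0.0, 0.0, 0.0], [0.0, 0.0, 0.0], [0.0, 0.0, 0.0], [0.0, 0.0, 0.0], [0.0, 0.0, 0.0], [0.0, 0.0, 0.0], [0.0, 0.0, 0.0], [0.0, 0.0, 0.0]]
travel [[0.0, -1.0, 0.0], [0.0, -1.0, 0.0], [0.0, -1.0, 0.0]] 
twist [[0.0, 0.0, 0.0], [0.0, 0.0, 0.0], [0.0, 0.0, 0.0]]
[0.43001427 0.06525126 0.18      ]
```

View pics/t5.png

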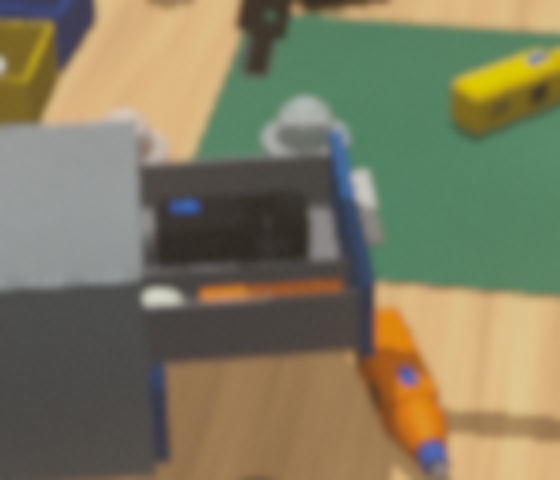

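The tool lies level in the bay, switch up, nose back. The network puts its origin at (0.634, 0.095), the bay's centre. Next I'll close the fingers and go in front of the pull.

Request:
carry_out(travel=[[-0.1,3.5,0.6],[0.1,3.6,0.6],[0.2,3.5,0.6],[0.5,3.5,0.6],[0,0,0],[0,0,0],[0,0,0]], twist=[[0,0,0.05],[0,0,0.05],[0,0,0.05],[0,0,0.05],[0,0,0],[0,0,0],[0,0,0]], jaw=[4,2,0,0,0,0,0], grip_force=20)

```text
time: 12.7
position: [0.4295, 0.065, 0.2794]
eef_rot: [-0.435, 0.558, -0.435, -0.558]
wrist_force: [0.3, -0.4, -0.8]
gripper_width: -0.0004
```

Request:
carry_out(travel=[[2.5,0.0,0.0],[2.6,0.0,0.0],[2.5,0.0,0.0],[2.6,0.0,0.0],[0,0,0]], twist=[[0,0,0],[0,0,0],[0,0,0],[0,0,0],[0,0,0]], jaw=[0,0,0,0,0])

```text
time: 13.2
position: [0.4271, 0.0648, 0.1739]
eef_rot: [0.433, -0.556, 0.436, 0.56]
wrist_force: [-0.7, 0.2, -0.9]
gripper_width: -0.0
```

Run:
```python
from h import *
s=observe();p=np.array(s['position']);R=Rn.from_quat(np.roll(s['eef_rot'],-1)).as_matrix()
print(s['time'],p,D(-232,68,24),s['gripper_width'],s['wrist_force'],R.round(3).tolist())
```

```text
13.2 [0.42711472 0.06482483 0.17392376] [0.43001427 0.06525126 0.18      ] -4.225328792164169e-06 [-0.74807087  0.2311619  -0.87445403] [[-0.007, -0.97, -0.244], [-0.0, -0.244, 0.97], [-1.0, 0.006, 0.001]]
```

Request:
carry_out(travel=[[0,-0.9,0],[0,-0.9,0],[0,-0.5,0],[0,-0.4,0],[0,-0.4,0],[0,-0.4,0],[0,-0.4,0],[0,-0.4,0]], twist=[[0,0,0],[0,0,0],[0,0,0],[0,0,0],[0,0,0],[0,0,0],[0,0,0],[0,0,0]], jaw=[0,0,0,0,0,0,0,0])

```text
time: 14.0
position: [0.4706, 0.0755, 0.1777]
eef_rot: [0.434, -0.558, 0.435, 0.558]
wrist_force: [-2.7, -0.1, 1.5]
gripper_width: -0.0001
```

Request:
carry_out(travel=[[0,-0.5,0],[0,-0.5,0],[0,-0.5,0],[0,-0.5,0],[0,-0.5,0],[0,-0.5,0],[0,-0.5,0],[0,-0.5,0]], twist=[[0,0,0],[0,0,0],[0,0,0],[0,0,0],[0,0,0],[0,0,0],[0,0,0],[0,0,0]], jaw=[0,0,0,0,0,0,0,0])

```text
time: 14.8
position: [0.5099, 0.0854, 0.1776]
eef_rot: [0.434, -0.558, 0.435, 0.558]
wrist_force: [-4.0, 1.4, 0.6]
gripper_width: -0.0001
```

Request:
carry_out(travel=[[0,-0.5,0],[0,-0.5,0],[0,-0.5,0],[0,-0.5,0],[0,-0.5,0],[0,-0.5,0],[0,-0.5,0],[0,-0.5,0]], twist=[[0,0,0],[0,0,0],[0,0,0],[0,0,0],[0,0,0],[0,0,0],[0,0,0],[0,0,0]], jaw=[0,0,0,0,0,0,0,0])

```text
time: 15.6
position: [0.5488, 0.0952, 0.1777]
eef_rot: [-0.434, 0.558, -0.435, -0.558]
wrist_force: [-3.7, 0.5, -0.2]
gripper_width: 0.0004
```

Request:
carry_out(travel=[[0,-0.5,0],[0,-0.5,0],[0,-0.5,0],[0,-0.5,0],[0,-0.5,0],[0,-0.5,0],[0,-0.5,0],[0,-0.5,0]], twist=[[0,0,0],[0,0,0],[0,0,0],[0,0,0],[0,0,0],[0,0,0],[0,0,0],[0,0,0]], jaw=[0,0,0,0,0,0,0,0])

```text
time: 16.4
position: [0.5876, 0.1049, 0.1778]
eef_rot: [-0.435, 0.558, -0.435, -0.558]
wrist_force: [-3.3, 1.6, 0.6]
gripper_width: 0.0003
```

Request:
carry_out(travel=[[0,-0.4,0],[0,-0.3,0],[0,-0.2,0],[0,-0.2,0],[0,-0.2,0],[0,-0.2,0],[0,-0.2,0],[0,0,0]], twist=[[0,0,0],[0,0,0],[0,0,0],[0,0,0],[0,0,0],[0,0,0],[0,0,0],[0,0,0]], jaw=[0,0,0,0,0,0,0,0])

```text
time: 17.2
position: [0.6041, 0.1089, 0.1778]
eef_rot: [-0.435, 0.558, -0.434, -0.558]
wrist_force: [-1.5, 1.4, -1.2]
gripper_width: -0.0001
```

Run:
```python
from h import *
s=observe();p=np.array(s['position']);print(s['time'],(p@U-.665)*1000,p@N,s['wrist_force'])
vision.grab_frame('side');print([np.round(d['point'],4) for d in models.place_of('side','pull')][:2],[np.round(d['point'],4) for d in models.place_of('side','edge')][:1])
```

```text
17.2 -52.544688880326376 -0.0408277996079975 [-1.49534308  1.42638161 -1.23740671]
[array([0.615 , 0.111 , 0.1701])] [array([0.6653, 0.0979, 0.1875])]
```

Request:
carry_out(travel=[[0,-0.2,0],[0,-0.2,0],[0,-0.2,0],[0,-0.2,0]], twist=[[0,0,0],[0,0,0],[0,0,0],[0,0,0]], jaw=[0,0,0,0])

```text
time: 17.75
position: [0.6117, 0.1108, 0.1779]
eef_rot: [-0.435, 0.558, -0.435, -0.558]
wrist_force: [-2.5, -1.6, 1.4]
gripper_width: 0.0002
```

Request:
carry_out(travel=[[0,-0.1,0],[0,-0.1,0],[0,-0.1,0],[0,-0.1,0]], twist=[[0,0,0],[0,0,0],[0,0,0],[0,0,0]], jaw=[0,0,0,0])

```text
time: 18.15
position: [0.6154, 0.1119, 0.1778]
eef_rot: [-0.435, 0.558, -0.435, -0.558]
wrist_force: [-2.4, -1.6, 2.1]
gripper_width: 0.0002
```

Request:
carry_out(travel=[[0,-0.1,0],[0,-0.1,0],[0,-0.1,0]], twist=[[0,0,0],[0,0,0],[0,0,0]], jaw=[0,0,0])

```text
time: 18.45
position: [0.6182, 0.1127, 0.1778]
eef_rot: [-0.434, 0.558, -0.435, -0.558]
wrist_force: [-2.2, -0.9, 2.1]
gripper_width: -0.0001
```

Request:
carry_out(travel=[[0,-0.1,0],[0,-0.1,0],[0,-0.1,0]], twist=[[0,0,0],[0,0,0],[0,0,0]], jaw=[0,0,0])

```text
time: 18.75
position: [0.6212, 0.1135, 0.1778]
eef_rot: [-0.435, 0.558, -0.435, -0.558]
wrist_force: [-2.6, -1.4, 2.4]
gripper_width: 0.0
```

Request:
carry_out(travel=[[0,-0.1,0],[0,-0.1,0]], twist=[[0,0,0],[0,0,0]], jaw=[0,0])

```text
time: 18.95
position: [0.6216, 0.1136, 0.1777]
eef_rot: [0.433, -0.557, 0.436, 0.559]
wrist_force: [-15.2, -4.1, 9.8]
gripper_width: 0.0002
```

Request:
carry_out(travel=[[0,-0.1,0],[0,-0.1,0]], twist=[[0,0,0],[0,0,0]], jaw=[0,0])

```text
time: 19.15
position: [0.6218, 0.1136, 0.1776]
eef_rot: [0.432, -0.556, 0.437, 0.56]
wrist_force: [-26.1, -7.5, 15.5]
gripper_width: 0.0002
```

It has reached the stop: the force rises and the position no longer changes. I'll back off and check.

Request:
carry_out(travel=[[0,0.3,0],[0,0.8,0],[0,2,0],[0,3,0],[-3,3,0],[-4,2,0],[-4,0,0],[0,0,0]], twist=[[0,0,0],[0,0,0],[0,0,0],[0,0,0],[0,0,0],[0,0,0],[0,0,0],[0,0,0]], jaw=[0,0,0,0,0,0,0,0])

```text
time: 19.95
position: [0.5198, 0.0875, 0.2952]
eef_rot: [-0.438, 0.561, -0.432, -0.555]
wrist_force: [0.5, 0.3, 0.4]
gripper_width: 0.0002
```

Request:
carry_out(travel=[[0,1,-4],[0,1,-4],[0,1,-4],[0,0,-4],[0,0,-4],[0,0,-4],[0,0,0]], twist=[[0,0,0],[0,0,0],[0,0,0],[0,0,0],[0,0,0],[0,0,0],[0,0,0]], jaw=[0,0,0,0,0,0,0])

```text
time: 20.65
position: [0.5473, -0.1572, 0.2868]
eef_rot: [-0.435, 0.557, -0.436, -0.557]
wrist_force: [-0.9, 0.1, -0.3]
gripper_width: -0.0001
```

Run:
```python
from h import *
s=observe();print(s['time'],s['position'],s['wrist_force'])
a=vision.grab_frame('top');b=vision.grab_frame('side')
for c in('top','side'):
  for t in('pull','edge','felt_a','dome_a'): print(c,t,[np.round(d['point'],3).tolist() for d in models.place_of(c,t)][:3])
cv2.imwrite('pics/t6.png',np.hstack([cv2.resize(a[0:240,130:400,::-1],(400,356)),cv2.resize(b[110:290,100:300,::-1],(395,356))]))
```

```text
20.65 [ 0.54728576 -0.15716324  0.28683671] [-0.86865825  0.10768248 -0.32202557]
top pull [[0.629, 0.119, 0.171]]
top edge [[0.663, 0.1, 0.189]]
top felt_a [[0.638, -0.138, 0.001], [0.551, -0.116, 0.002]]
top dome_a [[0.769, -0.228, 0.002], [0.591, -0.281, 0.006]]
side pull [[0.631, 0.116, 0.172]]
side edge [[0.663, 0.098, 0.186]]
side felt_a [[0.642, -0.134, 0.001], [0.552, -0.114, 0.003]]
side dome_a [[0.774, -0.235, 0.002]]
```

View pics/t6.png

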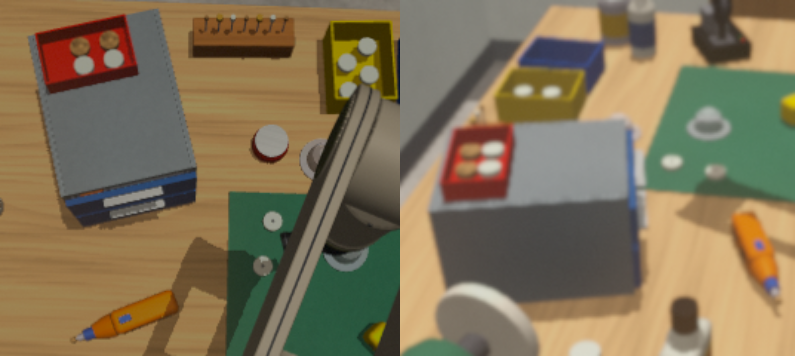

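The drawer front sits flush with the cabinet in both views: pull at crop (135,200) on the left, front at (635,220) on the right. Felts, dome and orange tool are where they were.

```bash
python3 -c "
from workcell import workorder
print(workorder.finish_job())"
```

```text
the job is handed in; nothing more can be done
None
```

The black rotary tool is in the long bay and the drawer is shut. I handed the job in at about 21 s of robot time.

- **Placing:** I gripped the tool about 32 mm behind its middle and tipped it nose-down by about 36°. I brought the nose in under the panel, levelled it and lowered it until the floor pushed back at about 9 N, then let go. Afterwards the side camera showed it level with the switch up. The network put its origin at (0.634, 0.095, 0.116), the bay's centre to within the network's accuracy.
- **Shutting:** I pushed the pull strip with closed fingers at about 2 to 4 N until the drawer stopped. At the stop the force briefly rose to about 31 N in all before I backed off.
- **Last checks:** Both cameras show the front flush with the cabinet, and the pull strip moved about 160 mm, which fits a starting opening of about 157 mm. The felts and domes read within the network's error of where they started, except that `dome_a` did not show up in the last side view (the top view had it in place). The orange tool looks unmoved in the last picture. Nothing touches the robot.
- **Not checked:** I can't see the tool inside the shut drawer, so its position there rests on the view taken before closing.

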